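# Grip the whetstone in its holder and set the brake

## Robot

A 6-joint arm with a two-finger parallel gripper is mounted at the origin on a cart in front of the work surface, level with it; the furniture and walls round the work are solid. World frame = base frame: x ahead of the robot, y to its left, z up, the work surface at z = 0. Lengths are in mm, angles in rad, forces in N, time in s.
With the tool pointing down it reaches from about 275 to 1000 mm from the base axis. Payload 8.4 kg.
Tool frame: the origin (TCP) lies on the mounting face of the last link; the fingertips stand 173 mm ahead of it and the grasp point (between the pads) lies 155 mm ahead of it; z points along the fingers, y is the line along which they close (so a half turn about z gives the same grasp; the last joint's range is limited). The gripper opens to 85 mm and grips with 20 to 120 N. Pads are 22 mm wide; open, the fingers measure 114 mm over their backs; the gripper's body (76 mm by 85 mm) begins 54 mm behind the grasp point. The pads swing forward as they close: fully open they stand 13 mm farther back than shut.
Start: joints at [1.186, 0.353, 1.633, -0, 1.155, -0.002], TCP at [233.449, 579.768, 404.681] pointing down, gripper open.
Joint ranges: [-2.63, 2.63], [-0.92, 2.1], [0.06, 2.66], [-1.3, 4.44], [0, 2.69], [-3.02, 3.02]. Speed limits (rad/s): [2.22, 2.22, 2.79, 3.14, 3.14, 3.14].

## Interface

Orientations are given as [roll, pitch, yaw] about the fixed x, y, z axes, in that order (R = Rz(yaw) Ry(pitch) Rx(roll)).
In Python, from rig import r gives the robot as it stands.
- The arm moves only by the tool apply_moves, never from a script. Its argument "deltas" is a list of rows, each an object with "claw": the gripper command: -1 is fully open, 1 is shut, values between are in proportion; "delta_pos": the shift along the tool's x, y, z in cm, a list of three; "yaw": the turn about the tool's z in rad. In form: [{"claw": claw, "delta_pos": [tx, ty, tz], "yaw": yaw}, ...]. A call has 1 to 8 rows; each row shifts and turns the commanded pose from where the row before left it, along the tool's axes as they then stand; what a row does not reach is not made up. A row lasts 1/8 s, in which the tool goes at most 62.5 mm and 10.7 degrees, less where a joint would pass 70% of its speed; a pose out of reach is approached as far as the arm can. A call with a gripper value outside its range is refused whole. The fingers move at their own pace and stop on an object; "grip_force" is the grip in N (left out, the last holds). Time passes only in rows, so rows that do not move let the fingers close. It gives the time, the measured TCP pose, the force, the opening and the grip force at its end, in the units of the state.
- r.sense(): the state, without advancing time (a new reading comes with each control period).
- r.grab_frame(name): name is "scene" or "top" or "wrist"; returns a dict with "img" (384x512x3 uint8, blue, green, red), "z_map" (384x512 float32, mm along the optical axis (not along the pixel's ray), 0 where there is no reading), "fx", "fy", "cx", "cy" (pixels), "dist" ([k1, k2, p1, p2, k3] as OpenCV has them; the pictures are not rectified), "eye" and "rotation" of the camera in the world; the wrist camera has in their place "T_tool_cam" (4x4, takes a point from camera to tool coordinates, whose origin is the TCP and whose axes are the flange's). Camera axes: x right, y up, looking along -z (the intrinsics and any distortion apply to the point x, -y, -z); pixel columns grow to the right and rows downward; lengths in mm; the calibration is good to about 2 mm. A picture is of the moment at which its call begins: read the wrist's pose just before it.
- r.sign_off(): hands the job in; it is judged then, once.
The state is a dict: "clock": time; "qpos": joint angles; "qvel": joint speeds; "joint_efforts": joint torques, N m; "eef_pos": TCP position; "tcp_rot": TCP orientation; "contact_force": force on the tool from outside, world axes, zero at the start; "wrist_torque": the same for the moment, N m; "opening": opening from 0.0 (shut) to 1.0 (fully open); "grasp_force": force on a finger pad.
Only numpy, scipy, OpenCV 4.12 (cv2) and the standard library are available. Lean on these libraries where they do the work, as an engineer would, in place of code of your own. Each camera call takes 0.05 s, during which the arm holds its last target. There are 200 camera calls.

## Task

The whetstone lies loose in the stone holder on the bench; make it fast for sharpening. Flick the brake lever of the sliding jaw up before you move the jaw, then slide the jaw along until the stone is seated against the end fence and the sprung pad is pressed about half-way in, and keep that pressure on while you push the lever fully down to lock. Then let go; the stone must stay gripped, it is brittle so do not squeeze it harder than that sprung pad allows, and leave the other things on the bench where they are.

Things in the scene. Friction and masses are not known exactly. Their poses are not given: they have to be found in the camera images.
- holder: grey cast stone holder fixed to the bench, 126 x 370 x 56 mm with its jaw. Origin on the bench surface under the middle of the bed; y axis along the bed from the sliding jaw (-y end) to the end fence (+y end), z up, -x is the side with the brake lever, facing the robot.
- whetstone: plain grey-brown whetstone 40 x 120 x 22 mm, 0.2 to 0.45 kg, loose on the bed (54 mm wide between 5 mm high lips), its long side (its y axis) along the bed. Origin at the centre of its underside. It starts 5 to 62 mm short of the end fence and more than 10 mm in front of the jaw's pad.
- jaw: grey sliding jaw, 86 x 44 x 56 mm, straddling the bed; slides only along the holder's y axis (110 mm of travel, about 2 N of drag while it moves with the brake off). Origin on the bench surface under the middle of the jaw; axes as the holder's. Carries the brake lever on its -x side and the sprung pad on its +y face. When nothing holds it and the brake is off, the compressed pad pushes it back.
- brake_lever (a joint): angle of the brake lever, rad: 0 = fully down (locked), 1.3 = fully up. Its eccentric bears on the brake bar below about 0.9 and is past dead centre below 0.15; pushing it down or lifting it out of the lock takes 3 to 12 N at the grip. Above 0.95 the jaw is free. The lever stays where it is left. Locked, the brake holds about 15 N or more.
- lever_hinge (a point): point on the lever's hinge axis (parallel to the holder's y axis), 33 mm above the bench, on the jaw, in line with the grip along the bed.
- pad_front (a point): centre of the face of the jaw's rubber-faced pad (36 x 16 mm) with its springs free, 40 mm in front of the jaw's origin, 34 mm above the bench; moves with the jaw, not with the springs. The pad gives 4 N per mm and has 5 mm of travel: half-way in = 2.5 mm = about 10 N; at 20 N it is at its stop and solid.
- work_bowl: black bowl 110 mm across, 30 mm high, right of the holder; stays there. Origin at the centre of its underside.
- sand_block: cork-coloured sanding block 46 x 80 x 28 mm, right of the holder; stays there. Origin at the centre of its underside.
- mug_dark: dark mug 68 mm across, 80 mm high, left of the holder; stays there. Origin at the centre of its underside.
- tape_clear: pale roll of tape 60 mm across, 19 mm high, left of the holder; stays there. Origin at the centre of its underside.
- wood_scraper: wooden scraper 26 x 169 x 8 mm lying in front of the holder; stays there. Origin at the centre of its underside.
- spatula_b: wooden spatula 22 x 149 x 8 mm lying in front of the holder; stays there. Origin at the centre of its underside.
- hake_brush: flat brush 52 x 166 x 10 mm lying front left; stays there. Origin at the centre of its underside.
- bed_slot (a point): middle of the slot in the bed's top at its +y end, 113 mm from the holder's origin, 20 mm above the bench. The end fence, an aluminium plate 52 mm wide and 26 mm high across the bed, is screwed into it by hand: its face towards the jaw stands anywhere from 68 to 108 mm along the holder's y and is not measured; find it by sliding the stone against it.
- lever_grip (a point): centre of the lever's finger grip: two black rollers, 24 mm in diameter and 26 mm wide together along the bed, turning freely on a pin. It swings about lever_hinge in the plane square to the bed at a radius of 63 mm; at lever angle q it lies 63*cos(q+0.19) mm towards the holder's -x and 63*sin(q+0.19) mm above the hinge; when down, 45 mm above the bench. Nothing stands beside it.

How it is judged:
By the outcome, as a careful person would: the job done as asked, in the order asked, and still so for the second after the job is handed in, with the robot touching nothing.
It also fails if it takes over 50 s, if anything falls off the work surface, if the arm or the gripper's body presses on something with over 40 N, if the wrist force passes 120 N, or if a joint passes its speed limit or range.

## Working session

There is one attempt and no reset: what is moved stays moved. The work goes in short steps, Python scripts to look and compute and a tool call to move; the robot and the scene stay as the last step left them, time stands still between calls to the robot, and variables do not carry over. Pictures are saved under pics/ and viewed, at most 10 in all, crops included, and the job is handed in when it is done.

Besides the shell and the picture viewer there is one more tool, called after ">>>" by a JSON object that holds its "api" and its "payload", one argument or row to a line. apply_moves: Moves the arm, as the interface text tells. Its arguments: {"type":"object","properties":{"deltas":{"type":"array"},"grip_force":{"type":"number"}},"required":["deltas"]}

```bash
ls; mkdir -p pics; python3 - <<'E'
from rig import r
import cv2,numpy as np
s=r.sense();print(s)
fr={n:r.grab_frame(n) for n in("scene","top")}
for n,f in fr.items():
    print(n,{k:np.round(v,4).tolist() if not np.isscalar(v) else v for k,v in f.items() if k not in("img","z_map")})
    cv2.imwrite(f"pics/{n}0.png",f["img"]);np.savez(f"{n}0.npz",**f)
E
```

```text
pics
{'clock': 0.0, 'qpos': array([ 1.18561410e+00,  3.53661539e-01,  1.63415534e+00,  1.31779393e-05,
        1.15519636e+00, -2.37859989e-03]), 'qvel': array([-0.00133329,  0.00052089,  0.00088481,  0.00033368,  0.00088581,
       -0.00118328]), 'joint_efforts': array([ 2.62518970e-04, -6.05251265e+01, -3.42063975e+01,  1.48395579e-04,
        9.47505527e-03, -1.24887688e-05]), 'eef_pos': array([233.34638169, 579.54455897, 403.94407156]), 'tcp_rot': array([-3.14017211e+00, -1.54275425e-05,  2.75878369e+00]), 'contact_force': array([-0.22082525,  0.46544196,  0.10950667]), 'wrist_torque': array([ 0.0143434 ,  0.0463096 , -0.01233413]), 'grasp_force': 0.0, 'opening': 0.9934116079429961}
scene {'fx': 457.4185916366298, 'fy': 457.4185916366298, 'cx': 256.7976677424101, 'cy': 194.8216235934369, 'dist': [-0.122, 0.0, 0.0, 0.0, 0.0], 'eye': [-257.2654, 921.3169, 640.0102], 'rotation': [1.0633, 0.0085, -2.3487]}
top {'fx': 437.64638162533953, 'fy': 437.64638162533953, 'cx': 257.3541575568917, 'cy': 190.99879146095802, 'dist': [0.0506, 0.0, 0.0, 0.0, 0.0], 'eye': [199.8688, 176.4838, 1476.0527], 'rotation': [0.2112, 0.0057, -1.6278]}
```

View pics/scene0.png

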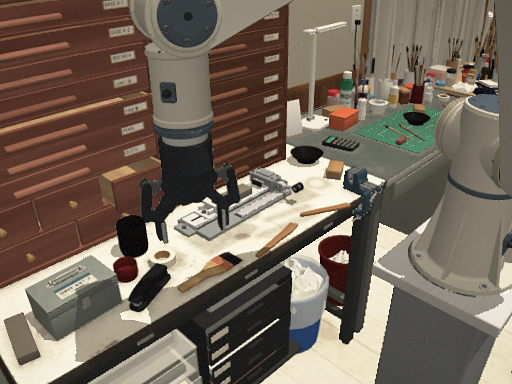

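View pics/top0.png

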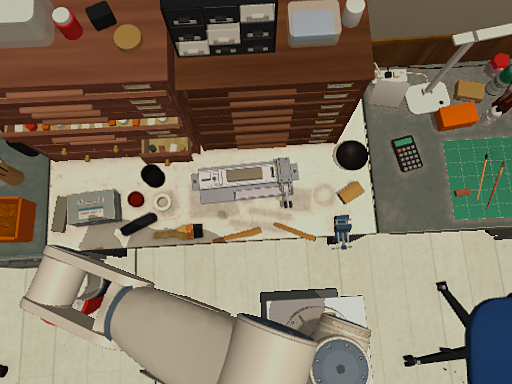

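The scene view shows the holder behind the gripper. In the top view the bed spans about (193,180) to (300,170), with the jaw at about (285,178), the lever rollers at about (288,203), the stone at about (247,173), and the fence end on the left. Next I'll get coordinates.

```bash
cat > h.py <<'E'
import cv2,numpy as np
from scipy.spatial.transform import Rotation as Ro
def cam(f,tcp=None,rot=None):
    if "eye" in f: return Ro.from_euler("xyz",f["rotation"]).as_matrix(),np.array(f["eye"],float)
    T=np.array(f["T_tool_cam"]);R=Ro.from_euler("xyz",rot).as_matrix()
    return R@T[:3,:3],R@T[:3,3]+tcp
def K(f): return np.array([[f["fx"],0,f["cx"]],[0,f["fy"],f["cy"]],[0,0,1.]])
def rays(f,uv):
    p=cv2.undistortPoints(np.array(uv,float).reshape(-1,1,2),K(f),np.array(f["dist"],float)).reshape(-1,2)
    return np.c_[p[:,0],-p[:,1],-np.ones(len(p))]
def onplane(f,uv,z,*a):
    R,e=cam(f,*a);d=rays(f,uv)@R.T
    return e+d*((z-e[2])/d[:,2])[:,None]
def cloud(f,*a):
    R,e=cam(f,*a);h,w=f["z_map"].shape;v,u=np.mgrid[:h,:w]
    d=rays(f,np.c_[u.ravel(),v.ravel()])*f["z_map"].reshape(-1,1)
    return (d@R.T+e).reshape(h,w,3)
def project(f,P,*a):
    R,e=cam(f,*a);q=(np.array(P,float).reshape(-1,3)-e)@R*[1,-1,-1]
    return cv2.projectPoints(q,np.zeros(3),np.zeros(3),K(f),np.array(f["dist"],float))[0].reshape(-1,2)
E
python3 - <<'E'
from h import *
t=dict(np.load("top0.npz"))
P=cloud(t)
np.set_printoptions(suppress=True,precision=1)
for u,v in[(195,190),(210,180),(247,173),(285,165),(288,203),(280,180),(150,175),(163,202),(352,155),(230,220)]: print(u,v,P[v,u],onplane(t,[(u,v)],30)[0])
c=t["img"][140:250,130:390];cv2.imwrite("pics/topc.png",cv2.resize(c,None,fx=3,fy=3,interpolation=cv2.INTER_CUBIC))
E
```

```text
195 190 [532.5 381.6  -0.7] [525.6 377.3  30. ]
210 180 [559.5 326.4  21.6] [557.4 325.6  30. ]
247 173 [572.3 198.6  38.9] [574.6 198.8  30. ]
285 165 [587.7  69.6  57.4] [595.1  67.5  30. ]
288 203 [458.7  68.4  52.1] [462.7  66.8  30. ]
280 180 [538.2  89.5  52.2] [543.5  88.2  30. ]
150 175 [591.7 533.   11. ] [586.6 528.4  30. ]
163 202 [495.1 490.4   7.2] [490.6 485.5  30. ]
352 155 [ 623.9 -169.5    5.8] [ 616.9 -163.8   30. ]
230 220 [421.3 265.7  -2.1] [416.5 263.7  30. ]
```

View pics/topc.png

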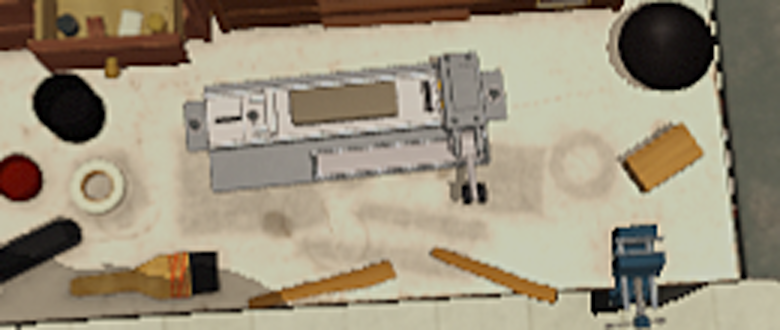

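```bash
python3 - <<'E'
from h import *
from rig import r
np.set_printoptions(suppress=True,precision=2)
t=dict(np.load("top0.npz"));P=cloud(t);I=t["img"]
hsv=cv2.cvtColor(I,cv2.COLOR_BGR2HSV)
box=(P[...,0]>430)&(P[...,0]<650)&(P[...,1]>0)&(P[...,1]<400)
def big(m):
    n,l,s,c=cv2.connectedComponentsWithStats(m.astype(np.uint8));return l==1+np.argmax(s[1:,4])
m=big(box&(P[...,2]>12)&(P[...,2]<75))
print("holder",cv2.minAreaRect(P[m][:,:2].astype(np.float32)))
st=big(box&(hsv[...,1]>45)&(P[...,2]>32)&(P[...,2]<50)&(P[...,0]>545))
print("stone",cv2.minAreaRect(P[st][:,:2].astype(np.float32)),P[st][:,2].mean(),st.sum())
v,u=np.where(st);print(u.min(),u.max(),v.min(),v.max())
h=big(box&(P[...,2]>48)&(P[...,0]>500));print("jaw",cv2.minAreaRect(P[h][:,:2].astype(np.float32)),np.median(P[h][:,2]))
dk=big(box&(hsv[...,2]<60)&(P[...,0]<500)&(P[...,2]>25));v,u=np.where(dk);print("roller",u.mean(),v.mean(),P[dk].mean(0),P[dk].max(0),dk.sum(),onplane(t,[(u.mean(),v.mean())],50))
f=r.grab_frame("wrist");print(np.array(f["T_tool_cam"]),f["fx"],f["cx"],f["cy"])
E
```

```text
holder ((532.0244750976562, 217.2784423828125), (343.8319396972656, 177.92596435546875), 89.78238677978516)
stone ((570.7706909179688, 208.082763671875), (38.60778045654297, 118.85769653320312), 2.040807008743286) 42.24161025318942 388
227 262 167 180
jaw ((575.6754150390625, 75.15235137939453), (85.14714813232422, 43.58768081665039), 2.777967929840088) 53.082584746535304
roller 285.125 204.25 [454.29  78.51  56.48] [463.35  82.53  62.18] 16 [[455.45  78.06  50.  ]]
[[ 0.    0.95  0.32 82.4 ]
 [ 1.   -0.    0.   -1.06]
 [ 0.    0.32 -0.95 30.63]
 [ 0.    0.    0.    1.  ]] 277.34414116644535 254.99163365301817 190.42674024250667
```

>>> {"api": "apply_moves", "payload": {
  "deltas": [
    {"claw": -1, "delta_pos": [-4.5, -3.7, 0.8], "yaw": 0},
    {"claw": -1, "delta_pos": [-4.5, -3.7, 0.8], "yaw": 0},
    {"claw": -1, "delta_pos": [-4.5, -3.7, 0.8], "yaw": 0},
    {"claw": -1, "delta_pos": [-4.5, -3.7, 0.8], "yaw": 0},
    {"claw": -1, "delta_pos": [-4.5, -3.7, 0.8], "yaw": 0},
    {"claw": -1, "delta_pos": [-4.5, -3.7, 0.8], "yaw": 0},
    {"claw": -1, "delta_pos": [-4.5, -3.7, 0.8], "yaw": 0},
    {"claw": -1, "delta_pos": [-4.0, -3.7, 0.8], "yaw": 0}
  ]
}}

```text
clock: 1.15
eef_pos: [452.9, 170.8, 340.5]
tcp_rot: [3.141, 0.0, 2.759]
contact_force: [0.7, 0.6, 0.5]
opening: 0.997
grasp_force: 0.0
```

>>> {"api": "apply_moves", "payload": {
  "deltas": [
    {"claw": -1, "delta_pos": [0, 0, 0], "yaw": -0.15},
    {"claw": -1, "delta_pos": [0, 0, 0], "yaw": -0.15},
    {"claw": -1, "delta_pos": [0, 0, 0], "yaw": -0.13},
    {"claw": -1, "delta_pos": [0, 0, 0], "yaw": 0},
    {"claw": -1, "delta_pos": [0, 0, 0], "yaw": 0}
  ]
}}

```text
clock: 1.78
eef_pos: [452.1, 172.6, 340.6]
tcp_rot: [-3.142, -0.0, -3.097]
contact_force: [-0.3, -0.4, -0.1]
opening: 1.005
grasp_force: 0.0
```

```bash
python3 - <<'E'
from h import *
from rig import r
import pickle
s=r.sense();f=r.grab_frame("wrist");print(s["eef_pos"],s["tcp_rot"],s["contact_force"])
pickle.dump((s,f),open("w1.pkl","wb"));cv2.imwrite("pics/w1.png",f["img"])
E
```

```text
[452.1197449  172.61496647 340.62541783] [-3.14153444e+00 -1.61492173e-04 -3.09713060e+00] [-0.2515334  -0.42700651 -0.0590529 ]
```

View pics/w1.png

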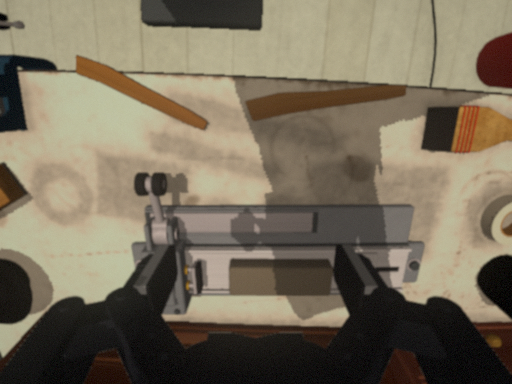

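The wrist view shows the rollers at (143,184) and (159,184), the jaw around column 165, the pad at about (196,277), and the stone from (230,260) to (335,295). The bed runs along the image rows, so the yaw is aligned. Next I'll measure.

```bash
cat >> h.py <<'E'
def roller(f,s,c=(151,184),w=30):
    """blobs of the black rollers near pixel c: centroid, cloud stats"""
    g=f["img"].max(2);m=np.zeros_like(g);u,v=map(int,c);m[max(v-w,0):v+w,max(u-w,0):u+w]=1
    m=(g<62)&(m>0);P=cloud(f,s["eef_pos"],s["tcp_rot"]);m&=(P[...,2]>25)
    vv,uu=np.where(m);return (uu.min()+uu.max())/2,(vv.min()+vv.max())/2,P[m],(uu.min(),uu.max(),vv.min(),vv.max())
E
python3 - <<'E'
from h import *
import pickle
np.set_printoptions(suppress=True,precision=1)
s,f=pickle.load(open("w1.pkl","rb"));a=(s["eef_pos"],s["tcp_rot"])
u,v,p,b=roller(f,s,w=22);print(u,v,b,len(p),p.min(0),p.max(0),np.median(p,0),onplane(f,[(u,v)],50,*a))
P=cloud(f,*a)
for q in[(165,207),(410,207),(300,215),(300,240),(170,230),(172,300),(196,277),(235,277),(330,277),(280,262),(280,293),(413,265),(370,255),(390,270),(152,207),(160,225)]: print(q,P[q[1],q[0]])
g=cv2.cvtColor(f["img"],cv2.COLOR_BGR2GRAY)
# straight edges of the bed -> yaw
L=cv2.createLineSegmentDetector().detect(g)[0].reshape(-1,4)
for l in L:
    if np.hypot(l[2]-l[0],l[3]-l[1])>60 and 195<l[1]<305:
        q=onplane(f,l.reshape(2,2),20,*a);d=q[1]-q[0];print(l,np.arctan2(-d[0],d[1])*57.3)
E
```

```text
150.5 184.5 (np.int64(135), np.int64(166), np.int64(174), np.int64(195)) 467 [369.4  55.8  38.9] [465.1 167.9 310. ] [453.1  74.2  56.7] [[455.8  68.1  50. ]]
(165, 207) [496.   68.   10.4]
(410, 207) [482.8 356.3  10.9]
(300, 215) [496.2 225.5  16.4]
(300, 240) [530.9 229.6  12.2]
(170, 230) [507.2  83.6  45.8]
(172, 300) [590.8  83.6  55.7]
(196, 277) [568.  108.9  42.2]
(235, 277) [566.  153.7  41.7]
(330, 277) [560.5 262.6  43. ]
(280, 262) [551.6 205.5  29.5]
(280, 293) [586.  207.1  41.9]
(413, 265) [558.3 375.2  16.7]
(370, 255) [539.4 311.8  27.1]
(390, 270) [564.  344.7  20.5]
(152, 207) [482.8  65.2  43.2]
(160, 225) [504.8  71.2  40.1]
[231.9 257.9 326.9 258.5] 2.054001051934929
[181.9 204.3 264.4 203.8] 2.9918491843907096
[326.9 295.1 203.1 295.2] -177.39754242864407
[333.1 247.8 185.6 248.4] -177.13993125913024
[334.4 203.7 410.6 203.2] 2.8773509415556804
[236.9 212.5 175.6 212.7] -177.15639611759386
[263.1 242.6 351.9 242.5] 2.413729288574809
[268.1 203.9 333.1 203.8] 2.6285326479548563
```

>>> {"api": "apply_moves", "payload": {
  "deltas": [
    {"claw": -1, "delta_pos": [0, -5.2, 2], "yaw": 0},
    {"claw": -1, "delta_pos": [0, -5.2, 2], "yaw": -0.004},
    {"claw": -1, "delta_pos": [0, 0, 2], "yaw": 0},
    {"claw": -1, "delta_pos": [0, 0, 1], "yaw": 0},
    {"claw": -1, "delta_pos": [0, 0, 0], "yaw": 0},
    {"claw": -1, "delta_pos": [0, 0, 0], "yaw": 0}
  ]
}}

```text
clock: 2.58
eef_pos: [457.4, 69.3, 271.2]
tcp_rot: [3.141, 0.001, -3.09]
contact_force: [0.6, -0.4, -0.5]
opening: 0.999
grasp_force: 0.0
```

```bash
python3 - <<'E'
from h import *
from rig import r
import pickle
np.set_printoptions(suppress=True,precision=1)
s=r.sense();f=r.grab_frame("wrist");a=(s["eef_pos"],s["tcp_rot"]);print(*a,s["contact_force"])
pickle.dump((s,f),open("w2.pkl","wb"));cv2.imwrite("pics/w2.png",f["img"])
print(project(f,[[456,68,45],[456,55,45],[456,81,45],[575,75,56]],*a))
E
```

```text
[457.4  69.3 271.2] [ 3.1  0.  -3.1] [ 0.6 -0.4 -0.5]
[[254.7 209.1]
 [237.6 208.2]
 [271.7 209.9]
 [255.5 339.6]]
```

View pics/w2.png

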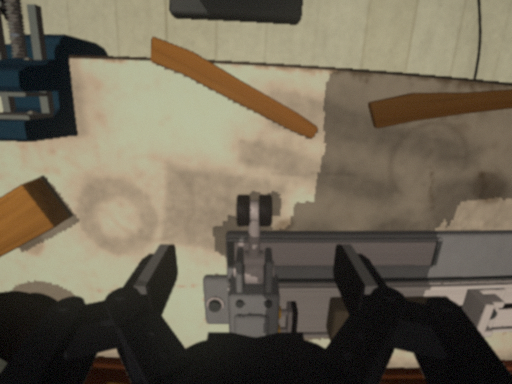

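The rollers are centred at about (254,210), spanning columns 237–272, close to the prediction. I'll triangulate from both views.

```bash
python3 - <<'E'
from h import *
import pickle
np.set_printoptions(suppress=True,precision=1)
A=np.zeros((3,3));B=np.zeros(3)
for n,c in(("w1",(151,184)),("w2",(254,210))):
    s,f=pickle.load(open(n+".pkl","rb"));a=(s["eef_pos"],s["tcp_rot"])
    u,v,p,b=roller(f,s,c,24);print(b,p.max(0)[:2],np.median(p,0))
    R,e=cam(f,*a);d=R@rays(f,[(u,v)])[0];d/=np.linalg.norm(d);M=np.eye(3)-np.outer(d,d);A+=M;B+=M@e
print(np.linalg.solve(A,B))
E
```

```text
(np.int64(135), np.int64(166), np.int64(174), np.int64(195)) [465.1 167.9] [453.1  74.2  56.7]
(np.int64(237), np.int64(271), np.int64(195), np.int64(225)) [465.9  79.5] [451.2  71.2  57.5]
[456.2  67.4  47.6]
```

>>> {"api": "apply_moves", "payload": {
  "deltas": [
    {"claw": -1, "delta_pos": [0.1, -0.16, 2.2], "yaw": 0},
    {"claw": -0.4, "delta_pos": [0, 0, 2.2], "yaw": 0},
    {"claw": -0.2, "delta_pos": [0, 0, 2.3], "yaw": 0},
    {"claw": 0, "delta_pos": [0, 0, 0], "yaw": 0},
    {"claw": 0.1, "delta_pos": [0, 0, 0], "yaw": 0},
    {"claw": 0.2, "delta_pos": [0, 0, 0], "yaw": 0}
  ],
  "grip_force": 40
}}

```text
clock: 3.38
eef_pos: [456.7, 67.2, 204.7]
tcp_rot: [3.141, 0.002, -3.09]
contact_force: [0.2, 0.4, -0.2]
opening: 0.403
grasp_force: 0.0
```

>>> {"api": "apply_moves", "payload": {
  "deltas": [
    {"claw": 0.3, "delta_pos": [0, 0, 0], "yaw": 0},
    {"claw": 0.4, "delta_pos": [0, 0, 0], "yaw": 0},
    {"claw": 0.6, "delta_pos": [0, 0, 0], "yaw": 0},
    {"claw": 1, "delta_pos": [0, 0, 0], "yaw": 0},
    {"claw": 1, "delta_pos": [0, 0, 0], "yaw": 0}
  ],
  "grip_force": 40
}}

```text
clock: 4.0
eef_pos: [456.3, 67.5, 204.2]
tcp_rot: [3.141, 0.001, -3.091]
contact_force: [-1.5, 5.5, 4.5]
opening: 0.297
grasp_force: 41.0
```

>>> {"api": "apply_moves", "payload": {
  "deltas": [
    {"claw": 1, "delta_pos": [0, 0.05, 0], "yaw": 0},
    {"claw": 1, "delta_pos": [-0.25, 0, -0.91], "yaw": 0},
    {"claw": 1, "delta_pos": [-0.38, 0, -0.86], "yaw": 0},
    {"claw": 1, "delta_pos": [-0.51, 0, -0.8], "yaw": 0},
    {"claw": 1, "delta_pos": [0, 0, 0], "yaw": 0}
  ]
}}

```text
clock: 4.62
eef_pos: [468.5, 68.1, 230.5]
tcp_rot: [3.141, 0.002, -3.091]
contact_force: [2.7, 2.5, 3.1]
opening: 0.296
grasp_force: 41.4
```

>>> {"api": "apply_moves", "payload": {
  "deltas": [
    {"claw": 1, "delta_pos": [-0.62, 0, -0.72], "yaw": 0},
    {"claw": 1, "delta_pos": [-0.71, 0, -0.61], "yaw": 0},
    {"claw": 1, "delta_pos": [-0.81, 0, -0.5], "yaw": 0},
    {"claw": 1, "delta_pos": [-0.86, 0, -0.37], "yaw": 0},
    {"claw": 1, "delta_pos": [-0.92, 0, -0.24], "yaw": 0},
    {"claw": 1, "delta_pos": [0, 0, 0], "yaw": 0},
    {"claw": 1, "delta_pos": [0, 0, 0], "yaw": 0}
  ]
}}

```text
clock: 5.5
eef_pos: [506.3, 70.0, 253.0]
tcp_rot: [-3.141, -0.001, -3.09]
contact_force: [5.4, -0.1, -22.7]
opening: 0.294
grasp_force: 40.5
```

```bash
python3 - <<'E'
from h import *
from rig import r
import pickle
np.set_printoptions(suppress=True,precision=2)
s=r.sense();f=r.grab_frame("wrist");a=(s["eef_pos"],s["tcp_rot"]);print(*a,s["contact_force"])
pickle.dump((s,f),open("w3.pkl","wb"));cv2.imwrite("pics/w3.png",f["img"])
E
```

```text
[506.31  70.03 252.99] [-3.14 -0.   -3.09] [  5.4   -0.14 -22.72]
```

View pics/w3.png

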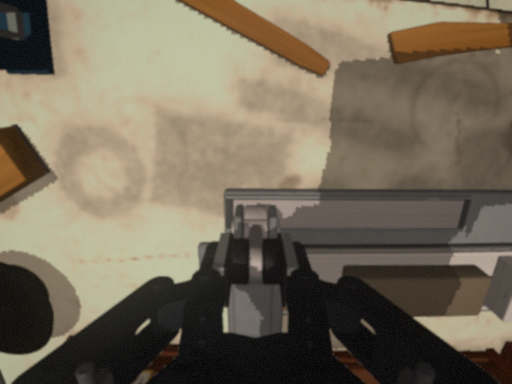

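The rollers are gripped and the lever is up at about 1.19 rad. The arm is pulling up slightly too far, so I'll ease that, then slide the jaw.

>>> {"api": "apply_moves", "payload": {
  "deltas": [
    {"claw": 1, "delta_pos": [0, 0, 0.12], "yaw": 0},
    {"claw": 1, "delta_pos": [0, 0.1, 0], "yaw": 0},
    {"claw": 1, "delta_pos": [0, 0.3, 0], "yaw": 0},
    {"claw": 1, "delta_pos": [0, 0.4, 0], "yaw": 0},
    {"claw": 1, "delta_pos": [0, 0.4, 0], "yaw": 0},
    {"claw": 1, "delta_pos": [0, 0.4, 0], "yaw": 0},
    {"claw": 1, "delta_pos": [0, 0.4, 0], "yaw": 0},
    {"claw": 1, "delta_pos": [0, 0.3, 0], "yaw": 0}
  ]
}}

```text
clock: 6.55
eef_pos: [505.4, 93.4, 252.6]
tcp_rot: [-3.142, -0.0, -3.09]
contact_force: [-0.1, -1.6, -10.5]
opening: 0.295
grasp_force: 42.0
```

>>> {"api": "apply_moves", "payload": {
  "deltas": [
    {"claw": 1, "delta_pos": [0, 0.2, 0], "yaw": 0},
    {"claw": 1, "delta_pos": [0, 0.2, 0], "yaw": 0},
    {"claw": 1, "delta_pos": [0, 0.2, 0], "yaw": 0},
    {"claw": 1, "delta_pos": [0, 0.2, 0], "yaw": 0},
    {"claw": 1, "delta_pos": [0, 0.2, 0], "yaw": 0},
    {"claw": 1, "delta_pos": [0, 0.2, 0], "yaw": 0}
  ]
}}

```text
clock: 7.3
eef_pos: [504.9, 105.1, 252.6]
tcp_rot: [-3.141, 0.0, -3.09]
contact_force: [0.9, -2.8, -9.5]
opening: 0.297
grasp_force: 42.0
```

```bash
cat > look.py <<'E'
from h import *
from rig import r
import sys,pickle
np.set_printoptions(suppress=True,precision=2)
n=sys.argv[1];s=r.sense();f=r.grab_frame("wrist");t=r.grab_frame("top");pickle.dump((s,f,t),open(n+".pkl","wb"))
print(s["clock"],s["eef_pos"],s["contact_force"])
def row(g,P,x,y0,y1,z):   # dark/bright profile along the bed line
    return
P=cloud(t);I=cv2.cvtColor(t["img"],cv2.COLOR_BGR2HSV)
m=(I[...,1]>45)&(P[...,2]>32)&(P[...,2]<50)&(P[...,0]>545)&(P[...,0]<600)&(P[...,1]>90)&(P[...,1]<340)
k,l,st,c=cv2.connectedComponentsWithStats(m.astype(np.uint8));m=l==1+np.argmax(st[1:,4])
print("stone",cv2.minAreaRect(P[m][:,:2].astype(np.float32)))
cv2.imwrite(f"pics/{n}.png",f["img"])
cv2.imwrite(f"pics/{n}t.png",cv2.resize(t["img"][145:215,180:310],None,fx=6,fy=6,interpolation=cv2.INTER_CUBIC))
E
python3 look.py w4
```

```text
7.3 [504.92 105.14 252.58] [ 0.93 -2.78 -9.53]
stone ((569.9596557617188, 215.9691162109375), (39.520668029785156, 105.596923828125), 3.32405948638916)
```

View pics/w4.png

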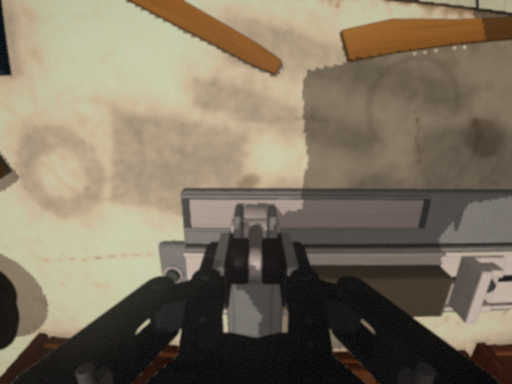

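The wrist view shows the jaw has moved. The stone's far end is at about column 450, and the fence plate starts at about columns 455–475, row 290. I'll measure the gap from depth.

```bash
python3 - <<'E'
from h import *
import pickle
np.set_printoptions(suppress=True,precision=1,linewidth=150)
s,f,t=pickle.load(open("w4.pkl","rb"));a=(s["eef_pos"],s["tcp_rot"]);P=cloud(f,*a)
for v in(280,300):
    for u in range(430,500,4): print(v,u,P[v,u],f["img"][v,u])
E
```

```text
280 430 [550.5 245.2  42.2] [44 58 70]
280 434 [550.4 248.5  42.3] [47 58 69]
280 438 [551.  252.7  41.3] [44 59 67]
280 442 [551.  256.2  41.1] [42 57 67]
280 446 [550.4 258.9  41.9] [45 56 68]
280 450 [550.6 262.6  41.6] [44 59 67]
280 454 [565.3 285.3  20.7] [53 58 66]
280 458 [561.4 284.1  26. ] [71 76 84]
280 462 [559.  284.6  29.4] [72 78 85]
280 466 [555.1 283.   34.8] [72 80 85]
280 470 [553.1 283.9  37.5] [75 80 89]
280 474 [549.7 282.8  42.2] [75 80 89]
280 478 [547.5 283.2  45.1] [ 86  95 103]
280 482 [545.7 284.   47.6] [161 174 190]
280 486 [546.  288.   47.1] [160 174 191]
280 490 [547.6 294.   44.9] [115 124 137]
280 494 [559.8 316.9  27.5] [138 149 165]
280 498 [565.1 329.4  19.9] [ 83  93 100]
300 430 [570.1 251.   42. ] [45 58 68]
300 434 [570.2 254.6  41.8] [47 57 69]
300 438 [569.5 257.3  42.6] [44 54 68]
300 442 [570.  261.4  42. ] [43 57 67]
300 446 [570.5 265.6  41.3] [ 92 106 122]
300 450 [584.9 285.6  23.6] [74 79 87]
300 454 [581.6 285.7  27.6] [75 80 88]
300 458 [576.7 283.8  33.5] [74 79 86]
300 462 [574.  284.3  36.8] [73 79 87]
300 466 [571.7 285.2  39.5] [72 79 85]
300 470 [568.8 285.2  43. ] [80 87 95]
300 474 [565.9 285.2  46.5] [151 162 178]
300 478 [565.7 288.5  46.7] [159 172 187]
300 482 [565.7 292.1  46.6] [145 160 171]
300 486 [582.6 318.8  26. ] [130 141 154]
300 490 [587.6 329.8  19.9] [155 169 184]
300 494 [587.2 333.4  20.4] [162 175 192]
300 498 [586.9 337.2  20.7] [159 173 191]
```

>>> {"api": "apply_moves", "payload": {
  "deltas": [
    {"claw": 1, "delta_pos": [0, 0.2, 0], "yaw": 0},
    {"claw": 1, "delta_pos": [0, 0.2, 0], "yaw": 0},
    {"claw": 1, "delta_pos": [0, 0.2, 0], "yaw": 0},
    {"claw": 1, "delta_pos": [0, 0.2, 0], "yaw": 0},
    {"claw": 1, "delta_pos": [0, 0.2, 0], "yaw": 0},
    {"claw": 1, "delta_pos": [0, 0.2, 0], "yaw": 0}
  ]
}}

```text
clock: 8.15
eef_pos: [504.3, 117.2, 252.6]
tcp_rot: [3.142, 0.0, -3.09]
contact_force: [0.5, -3.0, -10.1]
opening: 0.296
grasp_force: 42.0
```

>>> {"api": "apply_moves", "payload": {
  "deltas": [
    {"claw": 1, "delta_pos": [0, 0.1, 0], "yaw": 0},
    {"claw": 1, "delta_pos": [0, 0.1, 0], "yaw": 0}
  ]
}}

```text
clock: 8.4
eef_pos: [504.2, 119.2, 252.6]
tcp_rot: [-3.142, 0.0, -3.09]
contact_force: [0.9, -2.5, -10.3]
opening: 0.294
grasp_force: 42.0
```

>>> {"api": "apply_moves", "payload": {
  "deltas": [
    {"claw": 1, "delta_pos": [0, 0.1, 0], "yaw": 0},
    {"claw": 1, "delta_pos": [0, 0.1, 0], "yaw": 0}
  ]
}}

```text
clock: 8.65
eef_pos: [504.1, 121.1, 252.6]
tcp_rot: [3.142, 0.0, -3.09]
contact_force: [1.3, -2.7, -9.1]
opening: 0.297
grasp_force: 42.0
```

>>> {"api": "apply_moves", "payload": {
  "deltas": [
    {"claw": 1, "delta_pos": [0, 0.1, 0], "yaw": 0},
    {"claw": 1, "delta_pos": [0, 0.1, 0], "yaw": 0}
  ]
}}

```text
clock: 8.9
eef_pos: [504.0, 123.1, 252.6]
tcp_rot: [-3.141, 0.0, -3.09]
contact_force: [1.3, -4.1, -9.8]
opening: 0.293
grasp_force: 42.0
```

>>> {"api": "apply_moves", "payload": {
  "deltas": [
    {"claw": 1, "delta_pos": [0, 0.1, 0], "yaw": 0}
  ]
}}

```text
clock: 9.02
eef_pos: [504.0, 123.9, 252.6]
tcp_rot: [-3.141, 0.0, -3.09]
contact_force: [1.4, -6.4, -10.3]
opening: 0.294
grasp_force: 42.0
```

>>> {"api": "apply_moves", "payload": {
  "deltas": [
    {"claw": 1, "delta_pos": [0, 0.1, 0], "yaw": 0}
  ]
}}

```text
clock: 9.15
eef_pos: [503.9, 124.7, 252.6]
tcp_rot: [-3.141, -0.0, -3.09]
contact_force: [1.1, -8.4, -9.8]
opening: 0.293
grasp_force: 42.1
```

>>> {"api": "apply_moves", "payload": {
  "deltas": [
    {"claw": 1, "delta_pos": [0, 0.08, 0], "yaw": 0}
  ]
}}

```text
clock: 9.28
eef_pos: [503.8, 125.3, 252.6]
tcp_rot: [-3.14, -0.0, -3.09]
contact_force: [2.3, -9.8, -9.2]
opening: 0.296
grasp_force: 42.1
```

>>> {"api": "apply_moves", "payload": {
  "deltas": [
    {"claw": 1, "delta_pos": [0, 0, 0], "yaw": 0},
    {"claw": 1, "delta_pos": [0, 0, 0], "yaw": 0}
  ]
}}

```text
clock: 9.52
eef_pos: [503.9, 125.2, 252.6]
tcp_rot: [-3.14, -0.0, -3.09]
contact_force: [2.1, -8.6, -9.9]
opening: 0.298
grasp_force: 42.0
```

>>> {"api": "apply_moves", "payload": {
  "deltas": [
    {"claw": 1, "delta_pos": [0, 0.1, 0], "yaw": 0},
    {"claw": 1, "delta_pos": [0, 0, 0], "yaw": 0}
  ]
}}

```text
clock: 9.78
eef_pos: [503.8, 126.0, 252.5]
tcp_rot: [-3.14, -0.0, -3.09]
contact_force: [2.9, -11.1, -9.1]
opening: 0.299
grasp_force: 42.1
```

>>> {"api": "apply_moves", "payload": {
  "deltas": [
    {"claw": 1, "delta_pos": [0, 0.02, 0], "yaw": 0},
    {"claw": 1, "delta_pos": [0, 0, 0], "yaw": 0}
  ]
}}

```text
clock: 10.02
eef_pos: [503.8, 126.1, 252.5]
tcp_rot: [-3.14, -0.0, -3.09]
contact_force: [2.8, -11.8, -9.8]
opening: 0.292
grasp_force: 42.1
```

```bash
python3 look.py w5; python3 - <<'E'
from h import *
import pickle
np.set_printoptions(suppress=True,precision=1,linewidth=150)
s,f,t=pickle.load(open("w5.pkl","rb"));print(cam(f,s["eef_pos"],s["tcp_rot"])[1])
E
```

```text
10.025 [503.84 126.12 252.54] [  2.8  -11.81  -9.84]
stone ((568.5350952148438, 238.41818237304688), (39.11302947998047, 95.85789489746094), 3.6696712970733643)
[421.1 120.7 221.9]
```

View pics/w5t.png

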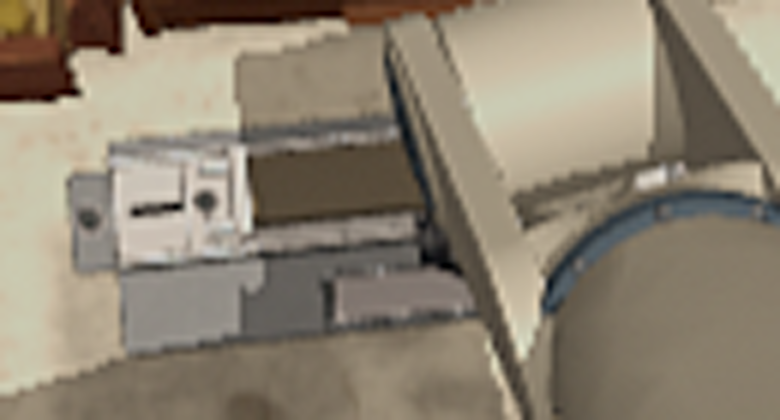

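The stone is seated against the fence (crop column about 248) and the push is 11.8 N, about 10 N on the pad plus 2 N of drag. I'll lower the lever along its arc while holding y.

>>> {"api": "apply_moves", "payload": {
  "deltas": [
    {"claw": 1, "delta_pos": [0.46, 0, 0.17], "yaw": 0},
    {"claw": 1, "delta_pos": [0.46, 0, 0.15], "yaw": 0},
    {"claw": 1, "delta_pos": [0.43, 0.003, 0.18], "yaw": 0}
  ]
}}

```text
clock: 10.5
eef_pos: [491.0, 125.6, 248.5]
tcp_rot: [-3.14, 0.002, -3.09]
contact_force: [3.8, -11.3, 0.6]
opening: 0.301
grasp_force: 43.4
```

>>> {"api": "apply_moves", "payload": {
  "deltas": [
    {"claw": 1, "delta_pos": [0.43, 0.005, 0.19], "yaw": 0},
    {"claw": 1, "delta_pos": [0.41, 0, 0.24], "yaw": 0},
    {"claw": 1, "delta_pos": [0.4, 0.005, 0.26], "yaw": 0}
  ]
}}

```text
clock: 10.88
eef_pos: [478.8, 125.1, 242.1]
tcp_rot: [-3.14, 0.003, -3.09]
contact_force: [0.2, -13.9, 7.7]
opening: 0.295
grasp_force: 44.6
```

>>> {"api": "apply_moves", "payload": {
  "deltas": [
    {"claw": 1, "delta_pos": [0.36, -0.01, 0.29], "yaw": 0},
    {"claw": 1, "delta_pos": [0.35, 0, 0.32], "yaw": 0}
  ]
}}

```text
clock: 11.12
eef_pos: [471.4, 124.7, 236.2]
tcp_rot: [-3.14, 0.002, -3.09]
contact_force: [-2.1, -14.2, 12.3]
opening: 0.298
grasp_force: 45.1
```

>>> {"api": "apply_moves", "payload": {
  "deltas": [
    {"claw": 1, "delta_pos": [0.32, 0, 0.35], "yaw": 0},
    {"claw": 1, "delta_pos": [0.3, 0, 0.37], "yaw": 0}
  ]
}}

```text
clock: 11.38
eef_pos: [464.8, 124.4, 228.8]
tcp_rot: [-3.14, 0.001, -3.09]
contact_force: [-3.3, -12.9, 11.7]
opening: 0.296
grasp_force: 45.1
```

>>> {"api": "apply_moves", "payload": {
  "deltas": [
    {"claw": 1, "delta_pos": [0.27, 0, 0.39], "yaw": 0},
    {"claw": 1, "delta_pos": [0.24, 0, 0.41], "yaw": 0},
    {"claw": 1, "delta_pos": [0.21, 0, 0.42], "yaw": 0},
    {"claw": 1, "delta_pos": [0.17, 0, 0.44], "yaw": 0}
  ]
}}

```text
clock: 11.88
eef_pos: [455.8, 123.9, 211.8]
tcp_rot: [-3.14, 0.0, -3.091]
contact_force: [-2.9, -12.9, 8.2]
opening: 0.297
grasp_force: 44.6
```

>>> {"api": "apply_moves", "payload": {
  "deltas": [
    {"claw": 1, "delta_pos": [0.14, 0, 0.45], "yaw": 0},
    {"claw": 1, "delta_pos": [0.11, 0, 0.46], "yaw": 0}
  ]
}}

```text
clock: 12.12
eef_pos: [453.3, 123.8, 202.6]
tcp_rot: [-3.141, 0.0, -3.091]
contact_force: [-1.6, -12.8, 10.0]
opening: 0.299
grasp_force: 44.8
```

>>> {"api": "apply_moves", "payload": {
  "deltas": [
    {"claw": 1, "delta_pos": [0.02, 0, 0.15], "yaw": 0},
    {"claw": 1, "delta_pos": [0, 0, 0], "yaw": 0}
  ]
}}

```text
clock: 12.38
eef_pos: [453.2, 123.8, 201.6]
tcp_rot: [-3.141, 0.0, -3.091]
contact_force: [-4.6, -13.8, 17.6]
opening: 0.298
grasp_force: 45.9
```

>>> {"api": "apply_moves", "payload": {
  "deltas": [
    {"claw": 1, "delta_pos": [0, 0, 0.1], "yaw": 0},
    {"claw": 1, "delta_pos": [0, 0, 0], "yaw": 0}
  ]
}}

```text
clock: 12.62
eef_pos: [453.2, 123.8, 201.0]
tcp_rot: [-3.141, -0.0, -3.091]
contact_force: [-5.5, -14.2, 23.1]
opening: 0.299
grasp_force: 46.8
```

>>> {"api": "apply_moves", "payload": {
  "deltas": [
    {"claw": 1, "delta_pos": [0, -0.05, -0.05], "yaw": 0},
    {"claw": 1, "delta_pos": [0, -0.05, -0.05], "yaw": 0},
    {"claw": 1, "delta_pos": [0, 0, 0], "yaw": 0}
  ]
}}

```text
clock: 13.0
eef_pos: [453.3, 123.3, 201.7]
tcp_rot: [-3.141, 0.0, -3.091]
contact_force: [-4.8, -8.2, 14.6]
opening: 0.297
grasp_force: 45.3
```

>>> {"api": "apply_moves", "payload": {
  "deltas": [
    {"claw": 1, "delta_pos": [0, -0.05, 0], "yaw": 0},
    {"claw": 1, "delta_pos": [0, -0.05, 0], "yaw": 0},
    {"claw": 0.3, "delta_pos": [0, 0, 0], "yaw": 0},
    {"claw": 0, "delta_pos": [0, 0, 0], "yaw": 0},
    {"claw": -0.3, "delta_pos": [0, 0, 0], "yaw": 0},
    {"claw": -0.5, "delta_pos": [0, 0, 0], "yaw": 0}
  ]
}}

```text
clock: 13.75
eef_pos: [453.2, 122.6, 200.2]
tcp_rot: [3.142, 0.0, -3.09]
contact_force: [-0.8, -0.8, -0.5]
opening: 0.751
grasp_force: 0.0
```

>>> {"api": "apply_moves", "payload": {
  "deltas": [
    {"claw": -0.5, "delta_pos": [0, 0, -2], "yaw": 0},
    {"claw": -0.5, "delta_pos": [0, 0, -3], "yaw": 0},
    {"claw": -0.5, "delta_pos": [0, 0, -4], "yaw": 0},
    {"claw": -0.5, "delta_pos": [0, 3, -4], "yaw": 0},
    {"claw": -0.5, "delta_pos": [0, 3, 0], "yaw": 0},
    {"claw": -0.5, "delta_pos": [0, 0, 0], "yaw": 0}
  ]
}}

```text
clock: 14.5
eef_pos: [450.1, 183.7, 330.7]
tcp_rot: [3.141, 0.001, -3.088]
contact_force: [0.6, -0.2, -0.2]
opening: 0.749
grasp_force: 0.0
```

```bash
python3 look.py w6; python3 - <<'E'
from h import *
import pickle
np.set_printoptions(suppress=True,precision=1)
s,f,t=pickle.load(open("w6.pkl","rb"));a=(s["eef_pos"],s["tcp_rot"])
print(project(f,[[453.5,124,45],[560,180,42],[566,165,34]],*a))
E
```

```text
14.5 [450.06 183.72 330.7 ] [ 0.58 -0.23 -0.24]
[[194.2 186.8]
 [247.  279.7]
 [233.9 279.1]]Traceback (most recent call last):
  File "look.py", line 11, in <module>
    k,l,st,c=cv2.connectedComponentsWithStats(m.astype(np.uint8));m=l==1+np.argmax(st[1:,4])
                                                                         ~~~~~~~~~^^^^^^^^^^
    return _wrapfunc(a, 'argmax', axis=axis, out=out, **kwds)
    return bound(*args, **kwds)
ValueError: attempt to get argmax of an empty sequence
```

```bash
python3 - <<'E'
from h import *
import pickle
np.set_printoptions(suppress=True,precision=1)
s,f,t=pickle.load(open("w6.pkl","rb"));a=(s["eef_pos"],s["tcp_rot"])
u,v,p,b=roller(f,s,(194,187),26);print(u,v,b,onplane(f,[(u,v)],46,*a),np.percentile(p,[5,50,95],axis=0))
cv2.imwrite("pics/w6.png",cv2.resize(f["img"][150:340,140:400],None,fx=3,fy=3,interpolation=cv2.INTER_CUBIC))
E
```

```text
190.0 187.0 (np.int64(176), np.int64(204), np.int64(176), np.int64(198)) [[453.6 120.2  46. ]] [[442.  110.8  50.1]
 [449.4 126.8  56.9]
 [459.2 134.5  58.8]]
```

View pics/w6.png

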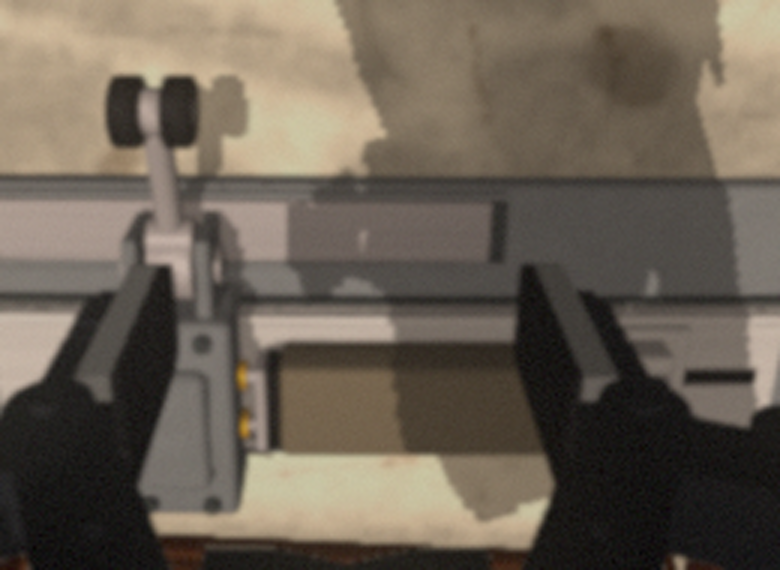

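The lever is fully down with the rollers at crop (152,110). The black pad face bears on the stone at column about 280, and nothing else has been disturbed. One quick check of pad compression before signing off.

```bash
python3 - <<'E'
from h import *
import pickle
np.set_printoptions(suppress=True,precision=1)
s,f,t=pickle.load(open("w6.pkl","rb"));a=(s["eef_pos"],s["tcp_rot"]);P=cloud(f,*a)
hy=np.array([-.049,.9988,0])
for v in(262,275,285,295):
    g=f["img"][v,205:245].max(1);print(v,list(g))
    print([(u,round(float(P[v,u]@hy),1),round(float(P[v,u,2]))) for u in range(212,244,2)])
j=onplane(f,[(140+236/3,150+480/3)],56,*a)@hy;k=onplane(f,[(140+280/3,150+400/3)],42,*a)@hy;print(j,k,k-j)
E
```

```text
262 [np.uint8(90), np.uint8(78), np.uint8(72), np.uint8(76), np.uint8(89), np.uint8(108), np.uint8(124), np.uint8(121), np.uint8(125), np.uint8(119), np.uint8(106), np.uint8(84), np.uint8(65), np.uint8(62), np.uint8(85), np.uint8(110), np.uint8(117), np.uint8(122), np.uint8(129), np.uint8(148), np.uint8(169), np.uint8(184), np.uint8(190), np.uint8(192), np.uint8(193), np.uint8(194), np.uint8(187), np.uint8(186), np.uint8(187), np.uint8(185), np.uint8(185), np.uint8(180), np.uint8(174), np.uint8(176), np.uint8(177), np.uint8(177), np.uint8(178), np.uint8(177), np.uint8(177), np.uint8(176)]
[(212, 116.0, 50), (214, 118.0, 50), (216, 119.9, 49), (218, 121.3, 44), (220, 120.3, 22), (222, 122.5, 21), (224, 124.9, 21), (226, 127.1, 20), (228, 129.5, 21), (230, 131.8, 20), (232, 134.1, 20), (234, 136.5, 20), (236, 138.8, 20), (238, 141.2, 20), (240, 143.6, 21), (242, 145.9, 20)]
275 [np.uint8(94), np.uint8(85), np.uint8(86), np.uint8(96), np.uint8(106), np.uint8(118), np.uint8(123), np.uint8(121), np.uint8(122), np.uint8(118), np.uint8(110), np.uint8(94), np.uint8(77), np.uint8(91), np.uint
[... 1751 characters left out ...]
8(79), np.uint8(76), np.uint8(106), np.uint8(131), np.uint8(126), np.uint8(106), np.uint8(98), np.uint8(125), np.uint8(155), np.uint8(158), np.uint8(133), np.uint8(84), np.uint8(49), np.uint8(40), np.uint8(51), np.uint8(76), np.uint8(100), np.uint8(115), np.uint8(114), np.uint8(114), np.uint8(116), np.uint8(115), np.uint8(115), np.uint8(114), np.uint8(118), np.uint8(117), np.uint8(114)]
[(212, 113.9, 51), (214, 116.1, 51), (216, 118.3, 50), (218, 120.2, 49), (220, 121.0, 39), (222, 123.1, 37), (224, 123.5, 23), (226, 128.3, 42), (228, 130.6, 42), (230, 132.8, 42), (232, 135.1, 41), (234, 137.4, 42), (236, 139.7, 42), (238, 142.0, 42), (240, 144.2, 42), (242, 146.5, 42)]
[121.3] [137.] [15.7]
```

The jaw face to stone distance is 15.7 mm, against 18 mm with the springs free. That puts the pad about 2.3 mm in, matching the force estimate. Handing in.

```bash
python3 -c "
from rig import r
print(r.sign_off())"
```

```text
the job is handed in; nothing more can be done
None
```

The job is handed in (no verdict was returned): the stone is seated against the end fence with the sprung pad about 2.3 mm in, the brake lever was pushed down to its stop under that pressure, and the arm has let go and is clear.

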